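# Slide the lint comb out over the shelf edge

### The arm

A 6-joint arm with a two-finger parallel gripper is mounted at the origin on the work surface. World frame = base frame: x ahead of the robot, y to its left, z up, the work surface at z = 0. Lengths are in m, angles in rad, forces in N, time in s.
With the tool pointing down it reaches from about 0.35 to 0.975 m from the base axis. Payload 4.9 kg.
Tool frame: the origin (TCP) lies on the front face of the gripper's body, between the roots of the fingers; the fingertips stand 73 mm ahead of it and the grasp point (between the pads) lies 54 mm ahead of it; z points along the fingers, x is the direction in which the jaws open and shut, and the axes are right-handed (so a half turn about z gives the same grasp; the last joint's range is limited). The gripper opens to 85 mm and grips with 20 to 120 N. Pads are 22 mm wide; open, the fingers measure 114 mm over their backs; the gripper's body (76 mm by 85 mm) begins 54 mm behind the grasp point. The pads swing forward as they close: fully open they stand 13 mm farther back than shut.
Start: joints at [1.128, 0.053, 1.613, -0, 1.476, -0.119], TCP at [0.199, 0.593, 0.304] pointing down, gripper open.
Joint ranges: [-3.01, 3.01], [-1.01, 2.22], [0.06, 2.58], [-1.02, 4.17], [0.09, 2.62], [-3.14, 3.14]. Speed limits (rad/s): [2.57, 2.57, 3.14, 3.14, 3.14, 3.14].

### API

Orientations are given as [roll, pitch, yaw] about the fixed x, y, z axes, in that order (R = Rz(yaw) Ry(pitch) Rx(roll)).
In Python, from rig import r gives the robot as it stands.
- The arm moves only by the tool send_rows, never from a script. Its argument "series" is a list of rows, each a list of 4 numbers: the shift along the tool's x, y, z in m, then the turn about the tool's z in rad. A call has 1 to 12 rows; each row shifts and turns the pose as measured when the row begins, along the tool's axes as they then stand; what a row does not reach is not made up. A row lasts 1/10 s, in which the tool goes at most 50 mm and 8.59 degrees, less where a joint would pass 70% of its speed; a pose out of reach is approached as far as the arm can. A call with a gripper value outside its range is refused whole. "grip" is the opening, from 0 (shut) to 1 (fully open), set as the call begins (left out, the last holds). The fingers move at their own pace and stop on an object; "force" is the grip in N (left out, the last holds). Time passes only in rows, so rows that do not move let the fingers close. It gives the time, the measured TCP pose, the force and the opening at its end, in the units of the state.
- r.observe(): the state, without advancing time (a new reading comes with each control period).
- r.read_camera(name): name is "scene" or "side" or "wrist"; returns (picture, depth): 400x640x3 uint8, red, green, blue; 400x640 float32, m along the optical axis (not along the pixel's ray), 0 where there is no reading.
- r.calibration(name): a dict with "camera_matrix" (3x3 intrinsics, pixels), "world_to_cam" (4x4, takes a point from world to camera coordinates). Camera axes: x right, y down, z forward; pixel columns grow to the right and rows downward; lengths in m; the calibration is good to about 2 mm. A picture is of the moment at which its call begins: read the wrist's pose just before it. calibration takes no time and is no camera call; for the wrist camera it gives the pose at the moment of the call.
- r.sign_off(): hands the job in, once; it reports no verdict.
The state is a dict: "time": time; "joints": joint angles; "joint_velocities": joint speeds; "effort": joint torques, N m; "tcp_pos": TCP position; "tool_rot": TCP orientation; "wrist_force": force on the tool from outside, world axes, zero at the start; "ft_torque": the same for the moment, N m; "finger_gap": finger opening in m.
Only numpy, scipy, OpenCV 4.12 (cv2) and the standard library are available. Lean on these libraries where they do the work, as an engineer would, in place of code of your own. Each camera call takes 0.05 s, during which the arm holds its last target.

### The job

The lint comb lies flat on the pine shelf, awkward to take hold of. Without lifting it, push or drag it along the shelf with the fingertips toward the front edge (the edge facing the robot) until its handle juts out about 30 mm past that edge, pointing straight out, square to the edge, with the comb still lying flat on the shelf. Leave the organizer, jar, brush and scoop where they are.

Things in the scene. Friction and masses are not known exactly. Their poses are not given: they have to be found in the camera images.
- lint_comb: flat loose aluminium lint comb, 115 mm long, 6 mm thick, 55 to 115 g, T-shaped: a plain handle bar 65 mm long and 26 mm wide, then a head 50 mm long and 70 mm wide whose far straight edge is a row of close teeth (solid to the fingers). Origin at the middle of its length, on its underside; x runs from the handle towards the teeth, z up. It starts flat on the shelf, handle towards the front edge, wholly behind the edge, turned up to 0.45 rad either way from square
- comb_handle_end (a point): middle of the free end of the comb's handle, half-way up its thickness, 57.5 mm along -x from the comb's origin; this end must overhang the shelf edge
- comb_teeth_edge (a point): middle of the straight toothed edge of the comb's head (70 mm wide), half-way up its thickness, 57.5 mm along +x from the comb's origin
- shelf_edge (a point): middle of the top front edge of the fixed pine shelf. The shelf's top is level, 80 mm above the work surface, 740 mm wide along y and 280 mm deep along x; the board is 22 mm thick, open below. x points from the front edge (which faces the robot) into the shelf, y along the edge, z up. The whole shelf is placed and turned differently each time
- organizer: bystander: loose white three-tier stacking plastic organizer, 170 x 120 mm, 134 mm high, standing at the left or right end of the shelf; origin under its centre
- jar: bystander: loose glass jar with red twist lid, 60 mm in diameter, 80 mm high, at the other end of the shelf; origin under its centre
- brush: bystander: loose yellow stain brush, 155 x 30 mm, 24 mm high, lying bristles down beside the comb, its length roughly across the edge; origin near its centre, on the shelf
- scoop: bystander: loose white plastic measuring scoop with its short handle folded down, 46 mm in diameter (57 mm with the handle), 30 mm high, on the other side of the comb; origin under the bowl's centre
Not all that is in view belongs to the job. Several things have the shape of the lint_comb; the one meant has the colours described above.

How it is judged:
By the outcome, as a careful person would: the job done as asked, in the order asked, and still so for the second after the job is handed in, with the robot touching nothing.
It also fails if it takes over 38 s, if anything falls off the work surface, if the arm or the gripper's body presses on something with over 40 N, if the wrist force passes 120 N, or if a joint passes its speed limit or range.

## Working session

There is one attempt and no reset: what is moved stays moved. The work goes in short steps, Python scripts to look and compute and a tool call to move; the robot and the scene stay as the last step left them, time stands still between calls to the robot, and variables do not carry over. Pictures are saved under pics/ and viewed, and the job is handed in when it is done.

Besides the shell and the picture viewer there is one more tool, called after "Request:" in YAML: its name, and indented under it one key for each argument. send_rows: Moves the arm, as the interface text tells. Its arguments: {"type":"object","properties":{"series":{"type":"array","items":{"type":"array","items":{"type":"number"}}},"grip":{"type":"number"},"force":{"type":"number"}},"required":["series"]}

```bash
mkdir -p pics; python3 - <<'E'
from rig import r
import cv2,numpy as np
s=r.observe();print(s['time'],s['tcp_pos'],s['tool_rot'],s['finger_gap'])
for n in ['scene','side']:
    p,d=r.read_camera(n);cv2.imwrite(f'pics/{n}0.png',p[:,:,::-1]);np.save(f'{n}0.npy',d);np.save(f'{n}0p.npy',p)
    c=r.calibration(n);print(n,np.array(c['camera_matrix']).round(1).tolist(),np.linalg.inv(c['world_to_cam']).round(3).tolist())
E
```

```text
0.0 [0.19864784 0.59208213 0.30264059] [-3.14134162e+00  2.06472491e-03  1.24699296e+00] 0.08555509125012915
scene [[434.0, 0.0, 317.9], [0.0, 434.0, 196.0], [0.0, 0.0, 1.0]] [[-0.313, 0.751, -0.581, 1.069], [0.95, 0.25, -0.189, 0.212], [0.003, -0.611, -0.792, 0.83], [0.0, 0.0, 0.0, 1.0]]
side [[424.9, 0.0, 321.3], [0.0, 424.9, 194.7], [0.0, 0.0, 1.0]] [[-0.989, -0.107, 0.105, 0.411], [-0.149, 0.645, -0.749, 0.778], [0.012, -0.756, -0.654, 0.736], [0.0, 0.0, 0.0, 1.0]]
```

View pics/scene0.png

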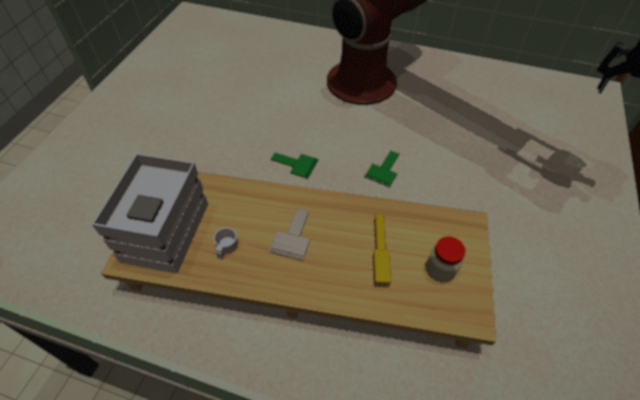

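View pics/side0.png

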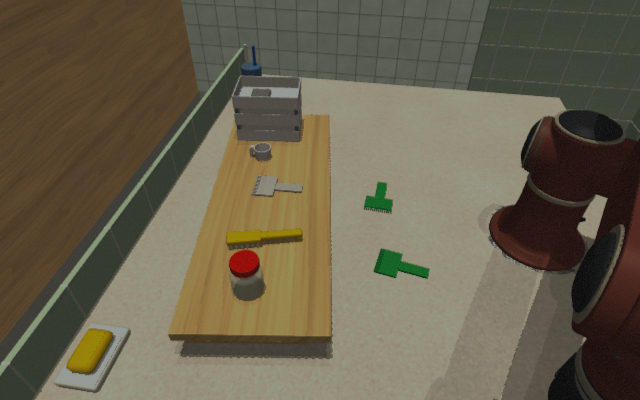

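Three comb-shaped things are in the scene view: a silver one on the shelf (292,235) and green ones on the table at (295,165) and (383,170). The silver aluminium one on the shelf, handle to the front edge, fits the description. I'll confirm that in an enlarged crop and measure it.

```bash
cat > h.py <<'E'
import cv2,numpy as np
def ray(c,uv,z):
    K=np.array(c['camera_matrix']);T=np.linalg.inv(c['world_to_cam'])
    uv=np.atleast_2d(uv).astype(float)
    d=np.c_[uv,np.ones(len(uv))]@np.linalg.inv(K).T@T[:3,:3].T
    o=T[:3,3];return o+d*((z-o[2])/d[:,2])[:,None]
def proj(c,P):
    P=np.atleast_2d(P);W=np.array(c['world_to_cam']);q=P@W[:3,:3].T+W[:3,3];q=q@np.array(c['camera_matrix']).T
    return q[:,:2]/q[:,2:]
E
python3 - <<'E'
from rig import r
import cv2,numpy as np
from h import *
out=[]
for n,(x0,y0,x1,y1) in dict(scene=(262,200,322,270),side=(240,165,315,205)).items():
    c=r.calibration(n);p=np.load(n+'0p.npy');d=np.load(n+'0.npy')
    hsv=cv2.cvtColor(p,cv2.COLOR_RGB2HSV)
    # comb: low saturation inside roi
    m=np.zeros(p.shape[:2],np.uint8);m[y0:y1,x0:x1]=((hsv[y0:y1,x0:x1,1]<75)*255)
    print(n,hsv[235,292] if n=='scene' else hsv[186,264], (m>0).sum())
    k,l,st,ce=cv2.connectedComponentsWithStats(m);i=1+np.argmax(st[1:,4]);m=(l==i).astype(np.uint8)*255
    ct=max(cv2.findContours(m,0,1)[0],key=cv2.contourArea)[:,0]
    W=ray(c,ct,0.086);np.save(n+'ct.npy',W)
    ys,xs=np.nonzero(m);Wp=ray(c,np.c_[xs,ys],0.086)
    rect=cv2.minAreaRect((W[:,:2]*1000).astype(np.float32));print('rect mm',rect,cv2.boxPoints(rect).round(1).tolist())
    print('centroid',Wp.mean(0))
    # depth-derived heights
    T=np.linalg.inv(c['world_to_cam']);K=np.array(c['camera_matrix'])
    z=d[ys,xs];P=(np.c_[xs,ys,np.ones(len(xs))]@np.linalg.inv(K).T*z[:,None])@T[:3,:3].T+T[:3,3]
    print('depth height med',np.median(P[:,2]))
    crop=p[y0-10:y1+10,x0-10:x1+10,::-1].copy();mm=m[y0-10:y1+10,x0-10:x1+10]
    a=cv2.resize(crop,None,fx=5,fy=5,interpolation=2);b=cv2.resize(mm,None,fx=5,fy=5,interpolation=0);b=cv2.cvtColor(b,8)
    cat=np.hstack([a,b]) if n=='scene' else np.vstack([a,b]);
    cat=cat[:600,:800]; cv2.imwrite(f'pics/crop_{n}.png',cat)
# shelf mask via depth: points z~0.08, wood hue
for n in ['scene','side']:
    c=r.calibration(n);p=np.load(n+'0p.npy');d=np.load(n+'0.npy');T=np.linalg.inv(c['world_to_cam']);K=np.array(c['camera_matrix'])
    v,u=np.mgrid[:400,:640];P=(np.c_[u.ravel(),v.ravel(),np.ones(u.size)]@np.linalg.inv(K).T*d.reshape(-1,1))@T[:3,:3].T+T[:3,3]
    ok=(abs(P[:,2]-.08)<.012)&(d.ravel()>0)
    m=(ok.reshape(400,640)).astype(np.uint8)*255
    hsv=cv2.cvtColor(p,cv2.COLOR_RGB2HSV);m2=cv2.inRange(hsv,(8,70,60),(28,255,255));
    k,l,st,_=cv2.connectedComponentsWithStats(cv2.bitwise_and(m,m2));i=1+np.argmax(st[1:,4]);mm=(l==i).astype(np.uint8)*255
    ct=max(cv2.findContours(mm,0,1)[0],key=cv2.contourArea)[:,0]
    Wc=ray(c,ct,.08);rect=cv2.minAreaRect((Wc[:,:2]*1000).astype(np.float32));print(n,'shelf',rect,cv2.boxPoints(rect).round(1).tolist())
    np.save(n+'shelf.npy',np.c_[ct,Wc])
    cv2.imwrite(f'pics/m_{n}.png',mm)
E
```

```text
scene [ 16  32 118] 1082
rect mm ((625.1146240234375, 17.009109497070312), (114.71621704101562, 69.75624084472656), 3.0580501556396484) [[566.0, 48.79999923706055], [569.7000122070312, -20.899999618530273], [684.2999877929688, -14.800000190734863], [680.5, 54.900001525878906]]
centroid [0.64062077 0.01824042 0.086     ]
depth height med 0.0849010101213375
side [ 23  31 140] 636
rect mm ((622.0962524414062, 18.788684844970703), (113.99736022949219, 74.4761734008789), 3.2841567993164062) [[563.0999755859375, 52.70000076293945], [567.2999877929688, -21.700000762939453], [681.0999755859375, -15.100000381469727], [676.9000244140625, 59.20000076293945]]
centroid [0.63399922 0.02041643 0.086     ]
depth height med 0.0856185780379653
scene shelf ((638.6279296875, 41.11297607421875), (283.4233703613281, 737.4505615234375), 8.135200500488281) [[446.20001220703125, 386.1000061035156], [550.5, -344.0], [831.0999755859375, -303.79998779296875], [726.7000122070312, 426.20001220703125]]
side shelf ((634.65966796875, 44.228302001953125), (279.5484313964844, 747.5028076171875), 8.06581974029541) [[443.79998779296875, 394.70001220703125], [548.7000122070312, -345.3999938964844], [825.5, -306.20001220703125], [720.5999755859375, 433.8999938964844]]
```

View crop.

```bash
python3 - <<'E'
import numpy as np,cv2
from rig import r
from h import *
a=cv2.imread('pics/crop_scene.png');print(a.shape)
for n in['scene','side']:
    W=np.load(n+'ct.npy')[:,:2]*1000
    c=r.calibration(n)
    # handle: project on axis
    for it in range(1):
        c0=np.array([623.5,17.5]);
        th=np.radians(3.1)
        for _ in range(4):
            e=np.array([np.cos(th),np.sin(th)]);f=np.array([-e[1],e[0]])
            s=(W-c0)@e;t=(W-c0)@f
            sel=(s>-50)&(s<0)
            up=sel&(t>0)&(t<25);lo=sel&(t<0)&(t>-25)
            pu=np.polyfit(s[up],t[up],1);pl=np.polyfit(s[lo],t[lo],1)
            th+=np.arctan((pu[0]+pl[0])/2)
        print(n,'handle angle',np.degrees(th),'edges',pu,pl,'s range',s.min(),s.max(),'head t',t[s>20].min(),t[s>20].max())
    S=np.load(n+'shelf.npy');P=S[:,2:4]*1000
    n8=np.array([np.cos(np.radians(8.1)),np.sin(np.radians(8.1))]);q=P@n8;y=P@np.array([-n8[1],n8[0]])
    # front edge points
    b=[]
    for y0 in range(-330,330,10):
        k=(y>=y0)&(y<y0+10)
        if k.any(): b.append((y0+5,q[k].min()))
    b=np.array(b);pf=np.polyfit(b[:,0],b[:,1],1)
    for _ in range(3):
        rs=b[:,1]-np.polyval(pf,b[:,0]);g=abs(rs)<4;pf=np.polyfit(b[g,0],b[g,1],1)
    print('front edge dist along normal',pf,g.sum(),len(b),'normal angle',8.1-np.degrees(np.arctan(pf[0])))
    # others
E
```

```text
(450, 800, 3)
scene handle angle 2.560829064313034 edges [5.78596212e-03 1.21319185e+01] [-5.78596218e-03 -1.24885589e+01] s range -55.725137703150814 59.18796138680532 head t -35.14165808003808 34.72393156683175
front edge dist along normal [-3.37284120e-04  4.97011235e+02] 65 65 normal angle 8.119324955848562
side handle angle 2.5810457096779027 edges [-1.27472579e-03  1.50611205e+01] [ 1.27472333e-03 -1.16808315e+01] s range -58.25417739636685 56.01070172038689 head t -35.62431594959363 39.1008901783394
front edge dist along normal [1.01280495e-03 4.95849426e+02] 66 66 normal angle 8.041970570569294
```

View pics/crop_scene.png

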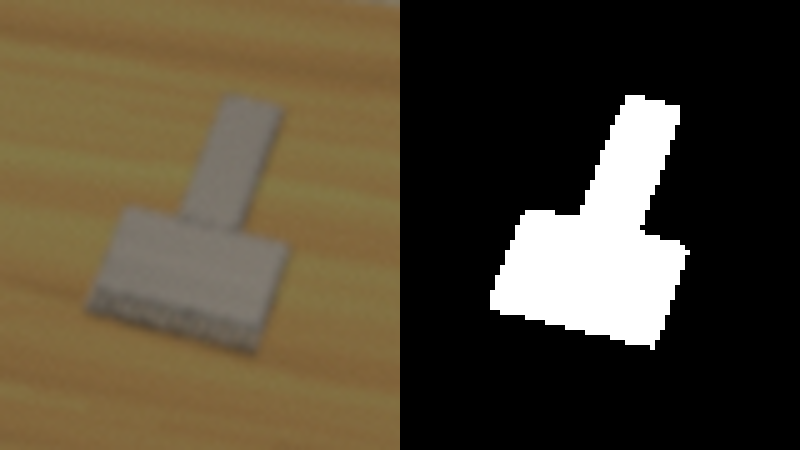

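View pics/m_scene.png

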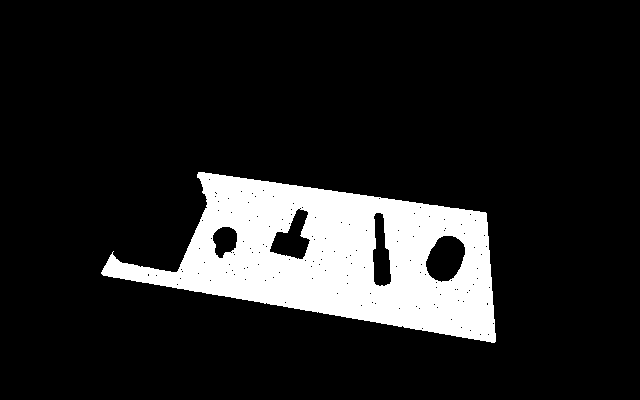

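The enlarged crop shows the silver T with its toothed far edge (teeth at about scene px (278,262) and handle end at (299,212)), so this is the comb meant. Both views agree: comb axis about 2.6–3.1°, centre about (0.623, 0.018). The shelf's inward normal is 8.1° and its front edge lies 0.4965 along that normal. The handle end is about 66 mm behind the edge, so the comb needs to move about 96 mm. My plan is to push flush on the toothed edge with two fingertips at half opening.

Request:
send_rows:
  series:
    - [0, 0, 0, -0.116]
    - [0, 0, 0, -0.116]
    - [0, 0, 0, -0.116]
    - [0, 0, 0, -0.116]
    - [-0.03, 0.02, 0, 0]
    - [-0.03, 0.02, 0, 0]
    - [-0.03, 0.02, 0, 0]
    - [-0.03, 0.02, 0, 0]
    - [-0.03, 0.02, 0, 0]
    - [-0.03, 0.02, 0, 0]
    - [-0.03, 0.02, 0, 0]
    - [-0.03, 0.02, 0, 0]
  grip: 0.5

```text
time: 1.3
tcp_pos: [0.3969, 0.3738, 0.295]
tool_rot: [-3.131, 0.01, 1.74]
wrist_force: [-0.6, 0.6, -1.1]
finger_gap: 0.0426
```

```bash
cat > go.py <<'E'
from rig import r
import numpy as np,sys
from scipy.spatial.transform import Rotation as R
s=r.observe();Rm=R.from_euler('xyz',s['tool_rot']).as_matrix()
tgt=np.array([float(a) for a in sys.argv[1:4]])
y=s['tool_rot'][2]
print('t',s['time'],'tcp',np.round(s['tcp_pos'],4),'rpy',np.round(s['tool_rot'],4),'gap',s['finger_gap'],'F',np.round(s['wrist_force'],2))
print('tool shift',(Rm.T@(tgt-s['tcp_pos'])).round(4),'turn',-(np.radians(98.1)-y))
E
python3 go.py 0.710 0.028 0.22
```

```text
t 1.3 tcp [0.3969 0.3738 0.295 ] rpy [-3.1313  0.0099  1.7402] gap 0.04264696118915753 F [-0.59  0.59 -1.06]
tool shift [-0.3928  0.2511  0.0763] turn 0.028000032876269065
```

Request:
send_rows:
  series:
    - [-0.035, 0.022, 0, 0.007]
    - [-0.035, 0.022, 0, 0.007]
    - [-0.035, 0.022, 0, 0.007]
    - [-0.035, 0.022, 0, 0.007]
    - [-0.035, 0.022, 0, 0]
    - [-0.035, 0.022, 0, 0]
    - [-0.035, 0.022, 0, 0]
    - [-0.035, 0.022, 0, 0]
    - [-0.035, 0.022, 0.01, 0]
    - [-0.035, 0.022, 0.01, 0]
    - [0, 0, 0, 0]
    - [0, 0, 0, 0]

```text
time: 2.5
tcp_pos: [0.6745, 0.0401, 0.2678]
tool_rot: [-3.123, 0.01, 1.705]
wrist_force: [1.0, 0.6, -0.5]
finger_gap: 0.0427
```

```bash
python3 go.py 0.710 0.028 0.18
```

```text
t 2.5 tcp [0.6745 0.0401 0.2678] rpy [-3.1228  0.0099  1.7051] gap 0.04270128646526809 F [ 0.96  0.59 -0.47]
tool shift [-0.0159  0.0352  0.0873] turn -0.0070788459102488765
```

Request:
send_rows:
  series:
    - [-0.008, 0.018, 0, -0.004]
    - [-0.008, 0.018, 0, -0.004]
    - [0, 0, 0.02, 0]
    - [0, 0, 0.02, 0]
    - [0, 0, 0.02, 0]
    - [0, 0, 0.02, 0]
    - [0, 0, 0, 0]
    - [0, 0, 0, 0]

```text
time: 3.3
tcp_pos: [0.7083, 0.0367, 0.1871]
tool_rot: [-3.123, 0.008, 1.723]
wrist_force: [0.5, 0.9, -0.2]
finger_gap: 0.0425
```

```bash
python3 go.py 0.710 0.028 0.165; python3 - <<'E'
from rig import r
import cv2
for n in['wrist','side']:
    p,d=r.read_camera(n);cv2.imwrite(f'pics/{n}1.png',p[:,:,::-1])
E
```

```text
t 3.3 tcp [0.7083 0.0367 0.1871] rpy [-3.1232  0.0084  1.7225] gap 0.0425418798271633 F [ 0.51  0.87 -0.23]
tool shift [-0.0086  0.0007  0.0222] turn 0.010368018998996309
```

View pics/wrist1.png

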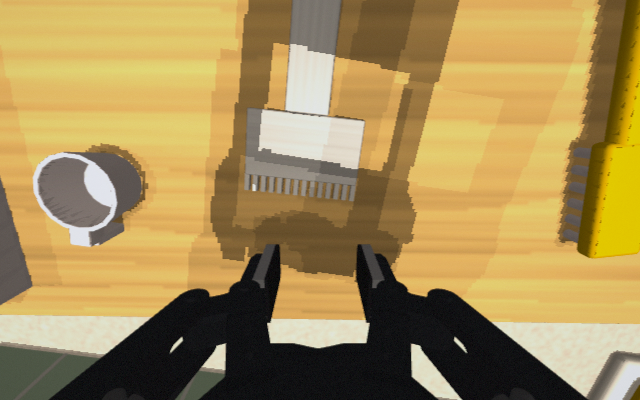

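View pics/side1.png

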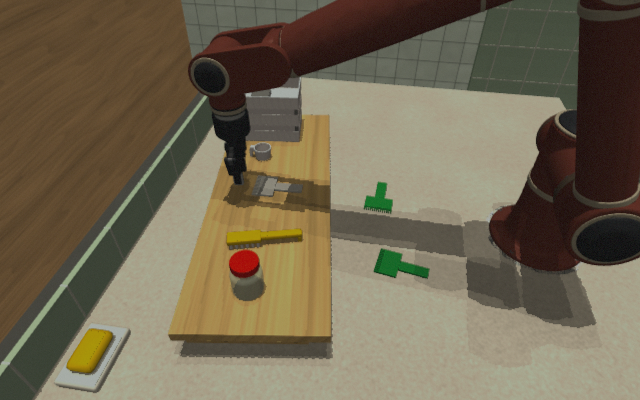

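The wrist view shows the teeth row at about (300,190) and the tips behind it at (265,250) and (368,250). The scoop on the left and brush on the right are clear of the push path. Next I centre the tool and go down to find the shelf.

Request:
send_rows:
  series:
    - [-0.005, 0.002, 0, 0.005]
    - [-0.004, 0.002, 0, 0.005]
    - [0, 0, 0.01, 0]
    - [0, 0, 0.01, 0]
    - [0, 0, 0.004, 0]
    - [0, 0, 0, 0]

```text
time: 4.0
tcp_pos: [0.7157, 0.0267, 0.1657]
tool_rot: [-3.13, 0.01, 1.711]
wrist_force: [0.0, 0.4, -0.0]
finger_gap: 0.0427
```

```bash
python3 go.py 0.712 0.028 0.15
```

```text
t 4.0 tcp [0.7157 0.0267 0.1657] rpy [-3.13    0.0101  1.7109] gap 0.04272943494714484 F [ 0.    0.45 -0.01]
tool shift [ 0.0019 -0.0033  0.0158] turn -0.001288726273809937
```

Request:
send_rows:
  series:
    - [0, 0, 0.003, 0]
    - [0, 0, 0.003, 0]
    - [0, 0, 0.003, 0]
    - [0, 0, 0, 0]

```text
time: 4.4
tcp_pos: [0.7152, 0.0268, 0.1552]
tool_rot: [-3.129, 0.01, 1.711]
wrist_force: [-0.2, -1.0, -0.4]
finger_gap: 0.043
```

Request:
send_rows:
  series:
    - [0, 0, 0.002, 0]
    - [0, 0, 0, 0]

```text
time: 4.6
tcp_pos: [0.7153, 0.0268, 0.1532]
tool_rot: [-3.129, 0.01, 1.711]
wrist_force: [0.2, -0.1, 0.7]
finger_gap: 0.0424
```

Request:
send_rows:
  series:
    - [0, 0, 0.002, 0]
    - [0, 0, 0, 0]

```text
time: 4.8
tcp_pos: [0.7154, 0.0268, 0.1514]
tool_rot: [-3.13, 0.01, 1.711]
wrist_force: [-0.6, 0.6, -0.6]
finger_gap: 0.0427
```

Request:
send_rows:
  series:
    - [0, 0, 0.0015, 0]
    - [0, 0, 0, 0]

```text
time: 5.0
tcp_pos: [0.716, 0.0268, 0.1515]
tool_rot: [-3.131, 0.01, 1.711]
wrist_force: [-0.1, -0.7, -0.2]
finger_gap: 0.0427
```

Request:
send_rows:
  series:
    - [0, 0, 0.0015, 0]
    - [0, 0, 0, 0]

```text
time: 5.2
tcp_pos: [0.7165, 0.0268, 0.1513]
tool_rot: [-3.133, 0.01, 1.711]
wrist_force: [0.7, 1.3, 0.9]
finger_gap: 0.0427
```

```bash
python3 go.py 0.712 0.028 0.148
```

```text
t 5.2 tcp [0.7165 0.0268 0.1513] rpy [-3.1326  0.0103  1.7112] gap 0.04265892448333601 F [0.67 1.32 0.92]
tool shift [ 0.0019 -0.0042  0.0033] turn -0.0009248330570854613
```

Request:
send_rows:
  series:
    - [0, 0, 0.003, 0]
    - [0, 0, 0, 0]

```text
time: 5.4
tcp_pos: [0.7171, 0.0268, 0.1517]
tool_rot: [-3.134, 0.01, 1.712]
wrist_force: [-0.4, -0.8, 0.5]
finger_gap: 0.0428
```

```bash
python3 go.py 0.712 0.028 0.148; python3 - <<'E'
from rig import r
import cv2
print(r.observe()['effort'])
p,d=r.read_camera('wrist');cv2.imwrite('pics/wrist2.png',p[:,:,::-1])
p,d=r.read_camera('side');cv2.imwrite('pics/side2.png',cv2.resize(p[120:230,190:340,::-1],None,fx=5,fy=5,interpolation=2))
E
```

```text
t 5.4 tcp [0.7171 0.0268 0.1517] rpy [-3.1336  0.0103  1.7116] gap 0.042820595710648 F [-0.37 -0.81  0.5 ]
tool shift [ 0.002  -0.0048  0.0037] turn -0.0005925937760773436
[ 2.99723027e-02 -5.14173174e+01 -3.45057321e+01 -3.39969713e-02
  1.32770925e-01 -1.01660620e-02]
```

View pics/wrist2.png

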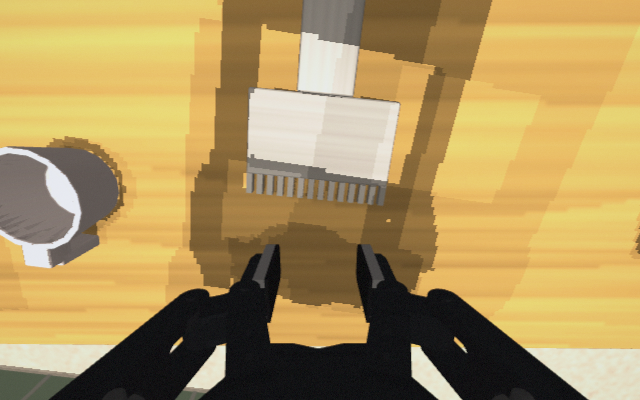

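View pics/side2.png

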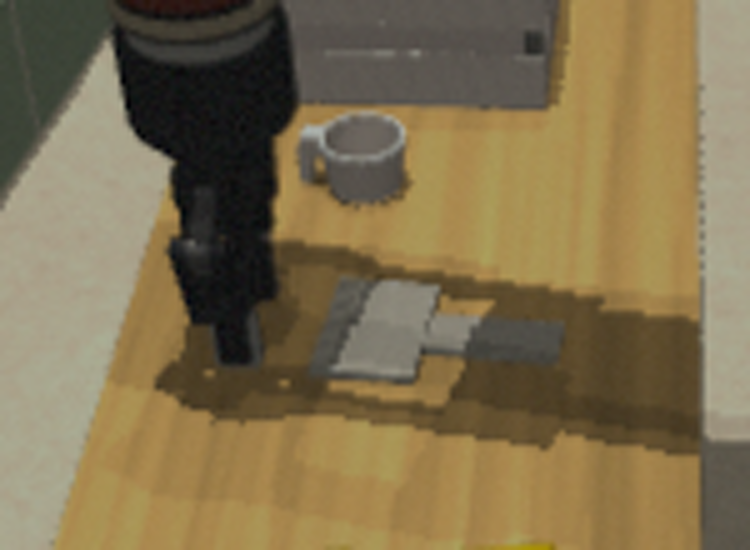

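```bash
python3 - <<'E'
from rig import r
import cv2,numpy as np
s=r.observe();print(np.round(s['joints'],3),s['wrist_force'],s['ft_torque'])
c=r.calibration('wrist');p,d=r.read_camera('wrist')
K=np.array(c['camera_matrix']);T=np.linalg.inv(c['world_to_cam'])
def pt(u,v):
    return (T[:3,:3]@(np.linalg.inv(K)@[u,v,1]*d[v,u])+T[:3,3]).round(4)
for u,v in [(275,247),(272,260),(265,262),(276,252),(362,250),(368,262),(310,235),(315,190),(320,140)]:print(u,v,pt(u,v))
v,u=np.mgrid[235:330,220:420];P=(np.c_[u.ravel(),v.ravel(),np.ones(u.size)]@np.linalg.inv(K).T*d[235:330,220:420].reshape(-1,1))@T[:3,:3].T+T[:3,3]
dark=(p[235:330,220:420].max(2)<120).ravel()&(d[235:330,220:420].ravel()>0)&(d[235:330,220:420].ravel()<0.2)
print('low',np.sort(P[dark,2])[:40:4])
E
```

```text
[-0.063  0.39   1.486 -0.012  1.272 -1.771] [1.03745616 0.03379664 4.4921011 ] [ 0.15075621 -0.35879384  0.0096602 ]
275 247 [0.7088 0.0018 0.0882]
272 260 [0.7086 0.0025 0.102 ]
265 262 [ 7.094e-01 -5.000e-04  1.033e-01]
276 252 [0.7103 0.0028 0.0905]
362 250 [0.7028 0.0464 0.0905]
368 262 [0.7026 0.0474 0.1029]
310 235 [0.7034 0.0191 0.0792]
315 190 [0.6777 0.0184 0.0794]
320 140 [0.6517 0.0172 0.0843]
low [0.07733289 0.07757669 0.07773644 0.07776345 0.0778117  0.07786865
 0.07793183 0.07796447 0.0779734  0.07797794]
```

```bash
python3 - <<'E'
from rig import r
import cv2,numpy as np
c=r.calibration('wrist');p,d=r.read_camera('wrist')
K=np.array(c['camera_matrix']);T=np.linalg.inv(c['world_to_cam'])
def pt(u,v):
    return (T[:3,:3]@(np.linalg.inv(K)@[u,v,1]*d[v,u])+T[:3,3]).round(4)
for u in (274,277,361):
  for v in range(240,254,2):print(u,v,pt(u,v),p[v,u])
s=r.observe();print(s['time'],s['wrist_force'],s['tcp_pos'])
E
```

```text
274 240 [ 7.092e-01 -1.000e-04  7.940e-02] [111  85  48]
274 242 [7.10e-01 1.00e-04 8.02e-02] [109  83  48]
274 244 [7.089e-01 7.000e-04 8.480e-02] [80 73 59]
274 246 [0.7092 0.001  0.0865] [55 53 54]
274 248 [0.7087 0.0015 0.0897] [42 40 42]
274 250 [0.7087 0.0018 0.0918] [29 27 28]
274 252 [0.7094 0.002  0.0926] [20 17 21]
277 240 [0.7088 0.0016 0.0797] [108  83  46]
277 242 [0.71   0.0017 0.0798] [110  84  48]
277 244 [0.7089 0.0022 0.0842] [49 39 28]
277 246 [0.7087 0.0026 0.0871] [16 13 18]
277 248 [0.7092 0.0029 0.0882] [15 17 15]
277 250 [0.7108 0.0029 0.0874] [12 11 12]
277 252 [0.712  0.003  0.0873] [14 13  8]
361 240 [0.7023 0.0473 0.0793] [114  89  48]
361 242 [0.7033 0.0475 0.0795] [111  84  45]
361 244 [0.7034 0.0472 0.0819] [76 64 50]
361 246 [0.7024 0.0463 0.0867] [39 35 38]
361 248 [0.7025 0.046  0.0888] [17 13 16]
361 250 [0.7026 0.0457 0.0912] [17 13 17]
361 252 [0.7028 0.0455 0.0931] [14 12 16]
5.6 [ 0.50292944 -0.20988164  3.18522315] [0.71703574 0.0267995  0.15104988]
```

Request:
send_rows:
  series:
    - [0, 0, 0.003, 0]
    - [0, 0, 0.003, 0]
    - [0, 0, 0, 0]

```text
time: 5.9
tcp_pos: [0.7174, 0.0268, 0.1516]
tool_rot: [-3.132, 0.01, 1.713]
wrist_force: [-0.1, -0.2, -0.5]
finger_gap: 0.0425
```

The depth runs unbroken from the tips to the shelf surface, and z stops at 0.1515 on each further command, so the tips are touching the shelf. I raise them 2 mm, start pushing, and then check the result.

Request:
send_rows:
  series:
    - [0, 0, -0.002, 0]
    - [0, -0.006, 0, 0]
    - [0, -0.006, 0, 0]
    - [0, -0.006, 0, 0]
    - [0, -0.006, 0, 0]
    - [0, -0.006, 0, 0]
    - [0, 0, 0, 0]

```text
time: 6.6
tcp_pos: [0.684, 0.0223, 0.1511]
tool_rot: [-3.13, 0.009, 1.712]
wrist_force: [-0.4, 0.2, 0.6]
finger_gap: 0.0429
```

```bash
python3 go.py 0.5917 0.0098 0.1535; python3 - <<'E'
from rig import r
import cv2
p,d=r.read_camera('wrist');cv2.imwrite('pics/wrist3.png',p[:,:,::-1])
E
```

```text
t 6.6 tcp [0.684  0.0223 0.1511] rpy [-3.1297  0.009   1.7122] gap 0.04286481212902567 F [-0.37  0.19  0.63]
tool shift [ 0.0006 -0.0932 -0.0013] turn 7.169189271349907e-06
```

View pics/wrist3.png

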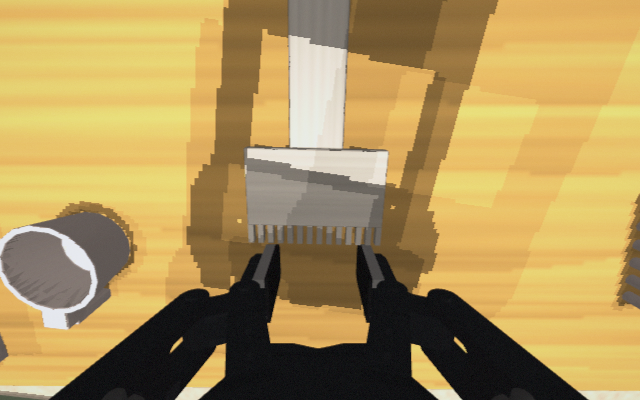

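The comb now sits flush and square against both tips. I keep pushing.

Request:
send_rows:
  series:
    - [0, -0.006, -0.0015, 0]
    - [0, -0.006, 0, 0]
    - [0, -0.006, 0, 0]
    - [0, -0.006, 0, 0]
    - [0, -0.006, 0, 0]
    - [0, -0.006, 0, 0]
    - [0, -0.006, 0, 0]
    - [0, -0.006, 0, 0]
    - [0, -0.006, 0, 0]
    - [0, -0.006, 0, 0]
    - [0, -0.004, 0, 0]
    - [0, 0, 0, 0]

```text
time: 7.85
tcp_pos: [0.6143, 0.0125, 0.1526]
tool_rot: [-3.127, 0.009, 1.712]
wrist_force: [0.5, -0.1, -0.3]
finger_gap: 0.0426
```

```bash
python3 go.py 0.5917 0.0098 0.1535; python3 - <<'E'
from rig import r
import cv2,numpy as np
for n in ['wrist','side','scene']:
    c=r.calibration(n);p,d=r.read_camera(n);cv2.imwrite(f'pics/{n}4.png',p[:,:,::-1]);np.savez(n+'4.npz',p=p,d=d,w=c['world_to_cam'])
E
```

```text
t 7.85 tcp [0.6143 0.0125 0.1526] rpy [-3.1274  0.0088  1.7123] gap 0.042641300983776644 F [ 0.49 -0.09 -0.27]
tool shift [ 0.0005 -0.0227 -0.0006] turn 0.0001443055991454667
```

View pics/wrist4.png

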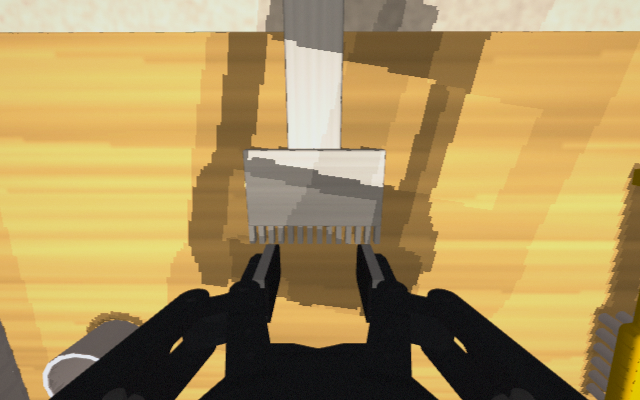

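View pics/side4.png

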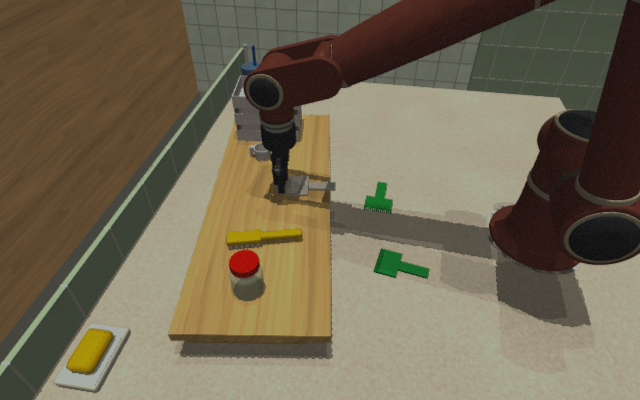

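```bash
cat > m.py <<'E'
import numpy as np,sys,cv2
from rig import r
from h import *
def meas(f):
    z=np.load(f);p=z['p'];c=dict(camera_matrix=r.calibration('wrist')['camera_matrix'],world_to_cam=z['w'])
    g=cv2.cvtColor(p,cv2.COLOR_RGB2GRAY);hsv=cv2.cvtColor(p,cv2.COLOR_RGB2HSV).astype(int)
    sat=cv2.GaussianBlur(hsv[:,:,1].astype(np.float32),(3,3),0)
    # shelf edge: first row from top where sat rises, per column
    E=[]
    for u in list(range(100,190,4))+list(range(520,600,4)):
        col=sat[:,u];k=np.nonzero(col[:200]>100)[0]
        if len(k): E.append((u,k[0]))
    E=np.array(E,float);W=ray(c,E,.08)[:,:2];
    vx,vy,x0,y0=cv2.fitLine((W*1000).astype(np.float32),cv2.DIST_HUBER,0,.01,.01).ravel()
    nrm=np.array([vy,-vx]);nrm*=np.sign(nrm[0]);o=np.array([x0,y0])
    print('edge normal deg',np.degrees(np.arctan2(nrm[1],nrm[0])),'dist',o@nrm)
    # shoulders
    m=(sat<70).astype(np.uint8)
    S=[]
    for u in list(range(253,282,3))+list(range(348,380,3)):
        k=np.nonzero(m[90:230,u])[0]
        k=[q for q in k if m[90+q:90+q+15,u].all()]
        if k:S.append((u,90+k[0]))
    S=np.array(S,float);Ws=ray(c,S,.086)[:,:2]*1000
    vx,vy,x1,y1=cv2.fitLine(Ws.astype(np.float32),cv2.DIST_HUBER,0,.01,.01).ravel();n2=np.array([vy,-vx]);n2*=np.sign(n2[0])
    print('shoulder px',S[:,1].min(),S[:,1].max(),'normal deg',np.degrees(np.arctan2(n2[1],n2[0])))
    ds=((Ws-o)@nrm).mean();print('shoulder behind edge',ds,'overhang',65-ds)
    # handle side edges
    L=[];Rr=[]
    for v in range(50,140,3):
        k=np.nonzero(m[v,270:365])[0]+270
        lab=[q for q in k]; 
        if len(lab): L.append((lab[0],v));Rr.append((lab[-1],v))
    for q in(L,Rr):
        w=ray(c,np.array(q),.086)[:,:2]*1000;vx,vy,a,b=cv2.fitLine(w.astype(np.float32),cv2.DIST_HUBER,0,.01,.01).ravel();s=np.sign(vx);print('handle side deg',np.degrees(np.arctan2(vy*s,vx*s)), q[0],q[-1])
meas(sys.argv[1])
E
python3 m.py wrist4.npz
```

```text
edge normal deg 8.122922 dist 496.29938
shoulder px 149.0 150.0 normal deg 8.186745
shoulder behind edge 51.442253821080136 overhang 13.557746178919864
handle side deg 8.329793 (np.int64(285), 50) (np.int64(288), 137)
handle side deg 8.011007 (np.int64(342), 50) (np.int64(340), 137)
```

The wrist measurement gives an overhang of 13.6 mm. The fingertip geometry gives 13.0 mm, which agrees. The handle is square to within 0.2°. About 16.5 mm is left.

Request:
send_rows:
  series:
    - [0, -0.004, -0.0005, 0]
    - [0, -0.004, 0, 0]
    - [0, -0.004, 0, 0]
    - [0, 0, 0, 0]
    - [0, 0, 0, 0]

```text
time: 8.5
tcp_pos: [0.6023, 0.0108, 0.1534]
tool_rot: [-3.128, 0.009, 1.713]
wrist_force: [-0.8, 0.2, 0.2]
finger_gap: 0.0428
```

```bash
python3 go.py 0.5917 0.0098 0.1535; cat > snap.py <<'E'
from rig import r
import cv2,numpy as np,sys
k=sys.argv[1]
for n in sys.argv[2:]:
    c=r.calibration(n);p,d=r.read_camera(n);cv2.imwrite(f'pics/{n}{k}.png',p[:,:,::-1]);np.savez(f'{n}{k}.npz',p=p,d=d,w=c['world_to_cam'])
E
python3 snap.py 5 wrist; python3 m.py wrist5.npz
```

```text
t 8.5 tcp [0.6023 0.0108 0.1534] rpy [-3.128   0.0089  1.7126] gap 0.04283125742738075 F [-0.82  0.18  0.16]
tool shift [ 0.0006 -0.0107  0.    ] turn 0.0004032937912479273
edge normal deg 8.182557 dist 496.31116
shoulder px 149.0 149.0 normal deg 8.200097
shoulder behind edge 39.403443697220844 overhang 25.596556302779156
handle side deg 8.407564 (np.int64(270), 50) (np.int64(288), 137)
handle side deg 8.346214 (np.int64(364), 50) (np.int64(340), 137)
```

View pics/wrist5.png

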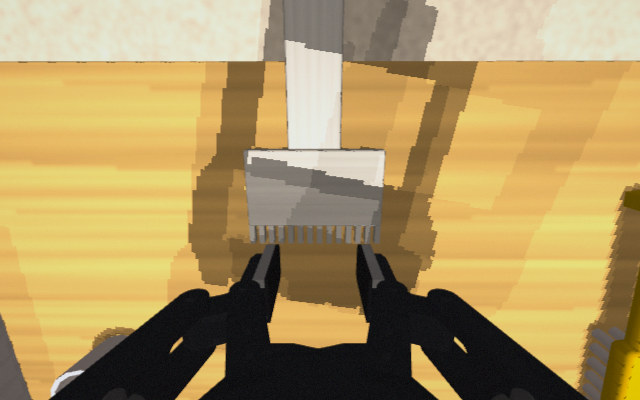

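Request:
send_rows:
  series:
    - [0, -0.0025, 0.0005, 0]
    - [0, -0.002, 0, 0]
    - [0, 0, 0, 0]
    - [0, 0, 0, 0]

```text
time: 8.95
tcp_pos: [0.5979, 0.0101, 0.1532]
tool_rot: [-3.129, 0.009, 1.713]
wrist_force: [0.5, -0.8, -0.2]
finger_gap: 0.0427
```

```bash
python3 go.py 0.5917 0.0098 0.1535; python3 snap.py 6 wrist; python3 m.py wrist6.npz
```

```text
t 8.95 tcp [0.5979 0.0101 0.1532] rpy [-3.1289  0.009   1.7126] gap 0.04269445516645341 F [ 0.53 -0.76 -0.2 ]
tool shift [ 0.0006 -0.0062 -0.0003] turn 0.0004349884226708678
edge normal deg 8.199543 dist 496.18408
shoulder px 149.0 150.0 normal deg 8.204081
shoulder behind edge 35.15994666276869 overhang 29.84005333723131
handle side deg 14.865001 (np.int64(270), 50) (np.int64(288), 137)
handle side deg -1.007071 (np.int64(364), 50) (np.int64(340), 137)
```

The overhang is 29.8 mm. I back straight off, lift and check with the fixed cameras.

Request:
send_rows:
  series:
    - [0, 0.008, 0, 0]
    - [0, 0.01, 0, 0]
    - [0, 0.01, -0.005, 0]
    - [0, 0, -0.03, 0]
    - [0, 0, -0.04, 0]
    - [0, 0, -0.04, 0]
    - [0, 0, -0.03, 0]
    - [0, 0.03, 0, 0]
    - [0, 0.03, 0, 0]
    - [0, 0, 0, 0]
    - [0, 0, 0, 0]

```text
time: 10.1
tcp_pos: [0.697, 0.0258, 0.3061]
tool_rot: [-3.132, 0.009, 1.713]
wrist_force: [-0.0, -0.1, 0.4]
finger_gap: 0.0428
```

```bash
python3 go.py 0.5917 0.0098 0.1535; python3 snap.py 7 wrist scene side; python3 - <<'E'
import cv2
a=cv2.imread('pics/side7.png')[130:230,230:380];cv2.imwrite('pics/side7c.png',cv2.resize(a,None,fx=5,fy=5,interpolation=2))
E
```

```text
t 10.1 tcp [0.697  0.0258 0.3061] rpy [-3.1321  0.0094  1.7133] gap 0.042765428205085734 F [-0.04 -0.08  0.38]
tool shift [ 0.0005 -0.1051  0.1536] turn 0.0010859042962920729
```

View pics/wrist7.png

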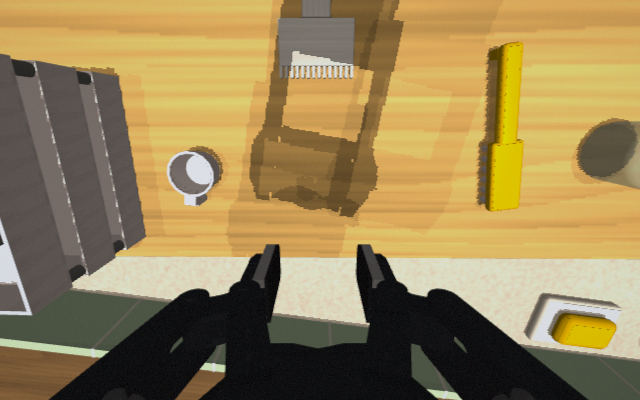

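View pics/scene7.png

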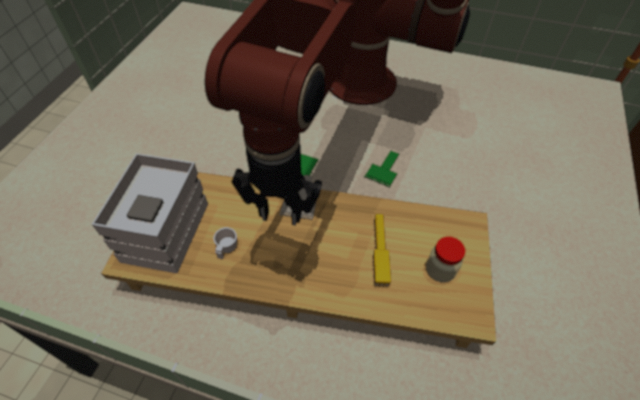

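View pics/side7c.png

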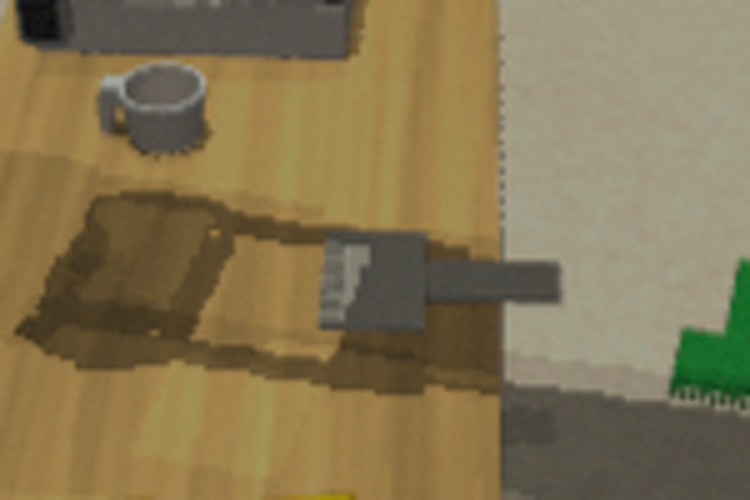

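The side crop shows the handle end at about (342,186), past the front edge at about (330,186). The comb lies flat, and the scoop, brush, jar and organizer are unmoved. As a check independent of the wrist camera, I measure the handle in the side view.

```bash
python3 - <<'E'
import numpy as np,cv2
from rig import r
from h import *
c=r.calibration('side');z=np.load('side7.npz');p=z['p'];hsv=cv2.cvtColor(p,cv2.COLOR_RGB2HSV)
pts=np.array([[341.9,182.6],[341.9,190.2],[315.2,181.5],[315.2,190.5],[295,177.2],[294,195.8]])-0.0
W=ray(c,pts,.086)[:,:2]*1000
n=np.array([np.cos(np.radians(8.1)),np.sin(np.radians(8.1))]);f=np.array([-n[1],n[0]])
for q in W: print((q@n-496.1).round(1),(q@f).round(1))
a=W[:2].mean(0);b=W[4:].mean(0);print('len',np.linalg.norm(b-a),'axis deg',np.degrees(np.arctan2(*(b-a)[::-1])))
# bystanders: change between before/after
for n in['side','scene']:
    d=cv2.absdiff(np.load(n+'0p.npy'),np.load(n+'7.npz')['p']).max(2)
    B=dict(side=dict(scoop=(250,143,272,160),brush=(225,228,303,248),jar=(230,252,265,298)),scene=dict(scoop=(212,228,238,256),brush=(373,213,392,286),jar=(428,237,466,280),org=(98,156,205,268)))[n]
    for k,(x0,y0,x1,y1) in B.items(): print(n,k,(d[y0:y1,x0:x1]>40).sum())
E
```

```text
-31.0 -86.3
-30.2 -57.7
33.8 -89.0
33.1 -55.2
83.7 -104.5
82.2 -34.9
len 113.5036632002306 axis deg 9.231763497104922
side scoop 0
side brush 0
side jar 0
scene scoop 0
scene brush 0
scene jar 0
scene org 0
```

```bash
python3 -c "
from rig import r
print(r.sign_off(), r.observe()['time'])"
```

```text
the job is handed in; nothing more can be done
the job is handed in; nothing more can be done
```

The lint comb now lies flat on the shelf with its handle jutting out about 30 mm past the front edge. I pushed it there by its toothed edge with two half-open fingertips, then backed off and lifted clear. I handed the job in at about 10 s of the 38 s allowed.

- **Overhang:** the wrist camera gave 29.8 mm just before release, and the side camera gave 30.6 mm after the arm backed off.
- **Squareness:** in the last wrist view the front edge of the comb's head was within 0.1° of square. The side view read about 1° off, from hand-picked pixels, so I trust it less.
- **Other items:** the scoop, brush and jar show no change in either camera, and the organizer shows none in the scene camera.
- **Failed or disagreeing checks:**
  - My handle-side angle check failed in the last wrist picture, because it picked up the table as part of the handle; I ignored it.
  - An early target for how far to push was about 6 mm out; I caught it with the cameras and corrected it before finishing.

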